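Load the slide carrier and close the sticky shutter of the incubation chamber

ROBOT

A 7-joint arm with a two-finger parallel gripper is mounted at the origin on the work surface. World frame = base frame: x ahead of the robot, y to its left, z up, the work surface at z = 0. Lengths are in m, angles in rad, forces in N, time in s.
With the tool pointing down it reaches from about 0.425 to 0.825 m from the base axis. Payload 3.6 kg.
Tool frame: the origin (TCP) lies where the fingers leave the gripper's body, on its centre line; the fingertips stand 73 mm ahead of it and the grasp point (between the pads) lies 54 mm ahead of it; x points along the fingers, y is the direction in which the jaws open and shut, and the axes are right-handed (so a half turn about x gives the same grasp; the last joint's range is limited). The gripper opens to 85 mm and grips with 20 to 120 N. Pads are 22 mm wide; open, the fingers measure 114 mm over their backs; the gripper's body (76 mm by 85 mm) begins 54 mm behind the grasp point. The pads swing forward as they close: fully open they stand 13 mm farther back than shut.
Start: joints at [-1.218, 0.615, -0.013, 1.423, 0.008, 1.103, -0.04], TCP at [0.24, 0.604, 0.304] pointing down, gripper open.
Joint ranges: [-3.12, 3.12], [-0.3, 2.06], [-1.34, 1.32], [0.26, 2.42], [-1.36, 4.5], [0.01, 1.98], [-2.84, 2.84]. Speed limits (rad/s): [2.79, 2.79, 3.14, 3.14, 3.14, 3.14, 3.14].

INTERFACE

Orientations are given as a unit quaternion [x, y, z, w].
In Python, from station import arm, snapshot, camera_info, ticket gives the robot as it stands. Calls block until the motion is done:
- arm.movep(position, orientation): joint-space move of the TCP to a pose.
- arm.line_to(position, velocity=0.15, ori=None): straight line of the TCP; ori=None keeps the orientation; velocity is the mean speed in m/s.
- arm.move_j(angles): joint-space move.
- arm.move_gripper(opening, effort=None): opening from 0.0 (shut) to 1.0 (fully open); effort is the grip in N (None keeps the last); returns when the fingers have stopped.
- arm.pause(seconds).
- arm.ik(position, orientation): joint angles nearest the present ones, or None.
- snapshot(name): name is "side" or "top" or "wrist"; returns the picture (420x560x3 uint8, blue, green, red); there is no depth.
- camera_info(name): a dict with "fx", "fy", "cx", "cy" (pixels), "dist_coeffs" ([k1, k2, p1, p2, k3] as OpenCV has them; the pictures are not rectified), "R" (3x3) and "t" (3): a world point X has camera coordinates R X + t; the wrist camera has in their place "T_tool_cam" (4x4, takes a point from camera to tool coordinates, whose origin is the TCP and whose axes are the tool frame's). Camera axes: x right, y down, z forward; pixel columns grow to the right and rows downward; lengths in m; the calibration is good to about 2 mm. A picture is of the moment at which its call begins: read the wrist's pose just before it. camera_info takes no time and is no camera call.
A pose or a line that the arm cannot do raises arm.MotionError and nothing moves.
- ticket.finish_job(): hands the job in, once; it reports no verdict.
Readings, each from a call of its own:
- arm.read_time(): time.
- arm.read_joint_positions(): joint angles.
- arm.read_dq(): joint speeds.
- arm.read_effort(): joint torques, N m.
- arm.read_tool_pos(): TCP position.
- arm.read_eef_rot(): TCP orientation.
- arm.read_ft_force(): force on the tool from outside, world axes, zero at the start.
- arm.read_wrist_torque(): the same for the moment, N m.
- arm.read_opening(): opening from 0.0 (shut) to 1.0 (fully open).
Only numpy, scipy, OpenCV 4.12 (cv2) and the standard library are available. Lean on these libraries where they do the work, as an engineer would, in place of code of your own. Each camera call takes 0.05 s, during which the arm holds its last target. There are 200 camera calls.

TASK

Put the slide carrier into the keyed pocket of the open incubation chamber so that it drops fully home, then slide the shutter fully closed over it, towards you. The shutter sticks in its tracks and binds as soon as one end gets too far ahead, so work it along by its two end knobs in turn and do not force it; leave the flask, the bottle and the dishes where they are.

Things in the scene. Friction and masses are not known exactly. Their poses are not given: they have to be found in the camera images.
- chamber: Fixed white incubation chamber, spans x -115 to +150, y -150 to +150 mm about its origin (on the bench, middle line), side walls 66 mm high. Its x axis points back towards the robot (yaw within 0.12 of pi), z up. A shutter slides along x on tracks 60 mm up. Open well: x +59 to +131, y -85 to +85, floor 16 mm up. The end wall nearest the robot (74 mm high, inner face x +136) stops the shutter.
- cover (a point): Top centre of the fixed black cover over the middle of the shutter, 145 (x) by 170 (y) by 7 mm, at x -42.5, y 0, z +76 mm of the chamber: only the shutter's two ends, with the knobs, can be moved.
- lamp (a point): Underside centre of the lamp bar that crosses above the tracks, at x +12, y 0, z +144 mm of the chamber. Bar: x -2 to +26, y -175 to +175, top z +176; posts at x +2 to +22, 156 to 172 mm to either side. An upright gripper hits it before the shutter is closed: pull the knobs with the tool tilted about 30 degrees, its tip towards the robot and its body leaning away (to chamber -x).
- pocket (a point): Floor centre of the keyed pocket, at x +95, y 0, z +16 mm of the chamber, same axes. 65 by 65 mm, black rim 8 mm high, with a lug, 10 mm wide (y), sticking 7 mm inwards from the middle of its +x side (nearest the robot). The carrier enters only with its notch on the lug, its x axis along the chamber's x. Left on the rim it is too high for the shutter to pass.
- shutter: Aluminium panel 6 mm thick, 0.5 to 0.9 kg. Origin: underside, midway between knobs; x towards closed (to the robot). Plate x -10 to +136, y +-108; end runners x -10 to +70, y to +-136.5 (3.5 mm play). Starts 80 to 87 mm open. Closed: origin at x 0, y 0, z +60 of the chamber. Moving one knob (3 to 10 N) swings that end about the other; it wedges once one knob leads by 35 to 40 mm.
- knob_left (a point): Top centre of the round upright knob at the shutter's left end as seen from the robot, 16 mm diameter, 26 mm tall above the shutter's top (knob top 92 mm above the bench), at x 0, y -118, z +32 mm of the shutter.
- knob_right (a point): The same at the right end: x 0, y +118, z +32 mm of the shutter.
- carrier: Loose slide carrier, 0.1 to 0.2 kg: white plate 60 by 60 by 14 mm with a notch 16 mm wide (y) and 10 mm deep in the middle of its +x side, and on top an upright steel grip bar 12 mm thick (y), 40 mm long (x -22 to +18), 26 mm high (top 40 mm above its underside). Origin at the centre of its underside, z up. It starts on the bench, left or right of the chamber.
- flask: Bystander: clear culture flask with white cap lying flat, 122 by 55 by 30 mm, origin at its underside; it starts on the bench at the side opposite the carrier.
- bottle: Bystander: capped bottle, 60 mm diameter, 110 mm high, origin at its underside.
- dishes: Bystander: stack of dishes, 90 mm diameter, 45 mm high, origin at its underside.

How it is judged:
On the way, in this order (a step that is already met when the one before it is completed fails the run):
1. the carrier lies fully home in the keyed pocket (horizontal distance between carrier and pocket below 0.006 m and z of carrier in the frame of pocket below 0.003 m and angle between the x axis of carrier and the x axis of chamber, either way round below 0.15 rad), for 0.2 s.
2. the shutter is closed at both ends (x of each of knob_left, knob_right in the frame of chamber above -0.006 m), for 0.2 s.
At the end, for the whole second after the job is handed in: The carrier lies in the pocket, notch on the lug: within 6 mm of its centre, less than 3 mm above its floor, aligned within 0.15 rad; both shutter knobs are within 6 mm of their closed line, the shutter lies in its tracks (origin 56 to 64 mm above the chamber's foot), and both are at rest (all of step 1 and all of step 2 and z of shutter in the frame of chamber between 0.056 and 0.064 m and linear speed of each of shutter, carrier below 0.01 m/s); the robot touches nothing.
It fails at once if the shutter is forced (pushed with more than 45 N) (contact force between any of the fingers, the arm and shutter above 45 N).
It fails at once if the flask, bottle or dishes are moved by more than 30 mm or tipped (distance of any of flask, bottle, dishes from where it was at the start of the episode above 0.03 m or angle between bottle's own z axis and vertical above 0.5 rad).
It also fails if it takes over 72 s, if anything falls off the work surface, if the arm or the gripper's body presses on something with over 40 N, if the wrist force passes 120 N, or if a joint passes its speed limit or range.

## Working session

There is one attempt and no reset: what is moved stays moved. The work goes in short steps, each a Python script; the robot and the scene stay as the last script left them, time stands still between calls to the robot, and variables do not carry over. Pictures are saved under pics/ and viewed, about 8 in all and at most 12, crops included, and the job is handed in when it is done.

```bash
ls; mkdir -p pics; python3 - <<'E'
from station import arm, snapshot, camera_info
import cv2, numpy as np
for n in ("top","side"):
    cv2.imwrite(f"pics/{n}0.png", snapshot(n)); c=camera_info(n); print(n,c)
print(camera_info("wrist")); print(arm.read_eef_rot(),arm.read_tool_pos(),arm.read_time())
a=cv2.imread("pics/top0.png")
E
```

```text
pics
top {'fx': 434.80068359083714, 'fy': 434.80068359083714, 'cx': 282.0366660666652, 'cy': 213.74636269291773, 'dist_coeffs': array([-0.06725916,  0.        ,  0.        ,  0.        ,  0.        ]), 'R': array([[-0.00116204, -0.9998981 , -0.01422798],
       [-0.9988951 ,  0.00182909, -0.04695997],
       [ 0.04698121,  0.01415769, -0.99879544]]), 't': array([0.02418979, 0.53134648, 1.2941168 ])}
side {'fx': 541.9795724697638, 'fy': 541.9795724697638, 'cx': 281.8429923616524, 'cy': 221.30308952319191, 'dist_coeffs': array([-0.11062403,  0.        ,  0.        ,  0.        ,  0.        ]), 'R': array([[ 0.98931729, -0.14538385, -0.01071574],
       [-0.11040052, -0.6991977 , -0.70635281],
       [ 0.09519987,  0.69999008, -0.70777883]]), 't': array([-0.51801405,  0.15560509,  1.35537161])}
{'fx': 346.74138119310936, 'fy': 346.74138119310936, 'cx': 281.11867635221586, 'cy': 203.82717860604382, 'dist_coeffs': array([0.00897725, 0.        , 0.        , 0.        , 0.        ]), 'T_tool_cam': array([[ 5.22543163e-04, -3.07781859e-01,  9.51456806e-01,
        -7.02545032e-02],
       [ 9.99999852e-01,  3.07659577e-04, -4.49679950e-04,
        -5.98203969e-04],
       [-1.54321468e-04,  9.51456900e-01,  3.07781974e-01,
        -7.89215207e-02],
       [ 0.00000000e+00,  0.00000000e+00,  0.00000000e+00,
         1.00000000e+00]])}
[ 0.1322873   0.69460946 -0.13391837  0.69432244] [0.24015364 0.60345014 0.30284039] 0.1
```

View pics/top0.png

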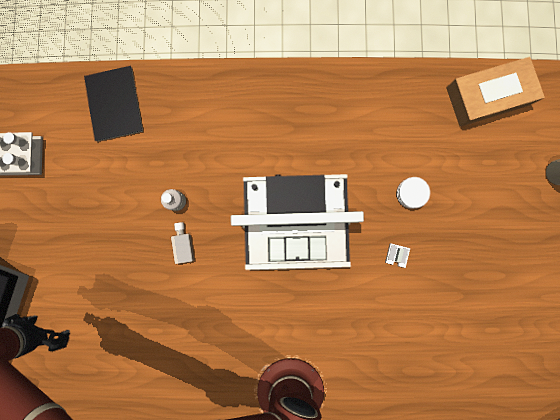

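View pics/side0.png

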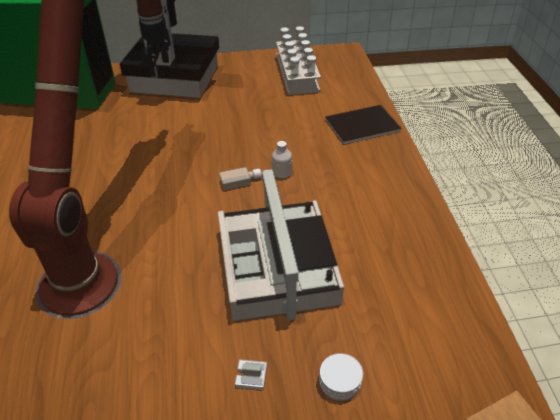

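Top view: the chamber is at about (297,222), its well is nearest the robot, and the knobs are at (254,187) and (337,185). The carrier is on the right at (398,255). The flask and bottle are on the left at (180,240), the dishes at (413,193). Next step is a coarse fix, then wrist views.

```bash
cat > h.py <<'E'
from station import arm, snapshot, camera_info, ticket
import cv2, numpy as np
from scipy.spatial.transform import Rotation as Ro
def ray(px, cam, pose=None):
    """origin, direction (world) of pixels (N,2)"""
    c=camera_info(cam); K=np.array([[c["fx"],0,c["cx"]],[0,c["fy"],c["cy"]],[0,0,1]])
    n=cv2.undistortPoints(np.float64(px).reshape(-1,1,2),K,c["dist_coeffs"]).reshape(-1,2)
    d=np.c_[n,np.ones(len(n))]
    if cam=="wrist":
        p,q=pose; R=Ro.from_quat(q).as_matrix(); T=c["T_tool_cam"]
        return R@T[:3,3]+p, d@(R@T[:3,:3]).T
    return -c["R"].T@c["t"], d@c["R"]
def onplane(px,z,cam,pose=None):
    o,d=ray(px,cam,pose); return o+d*((z-o[2])/d[:,2])[:,None]
def ori(yaw,tilt=0.):
    """tool down, tool y = jaw axis at world yaw; tilt: tip goes toward +tool z... rotated about jaw axis"""
    y=np.array([np.cos(yaw),np.sin(yaw),0]); x=np.array([0,0,-1.]); z=np.cross(x,y)
    R=np.c_[x,y,z]
    return (Ro.from_rotvec(y*tilt)*Ro.from_matrix(R)).as_quat()
def shot(name,cam="wrist"):
    pose=(np.array(arm.read_tool_pos()),np.array(arm.read_eef_rot()))
    im=snapshot(cam); cv2.imwrite(f"pics/{name}.png",im); np.savez(f"pics/{name}.npz",p=pose[0],q=pose[1]); return im,pose
E
python3 - <<'E'
from h import *
print("carrier",onplane([[398,255]],0.014,"top"))
print("knobs",onplane([[254,187],[337,185]],0.092,"top"))
print("corners",onplane([[245,269],[350,268]],0.0,"top"), onplane([[245,267],[350,266]],.074,"top"))
print("bottle,flask,dishes",onplane([[173,200],[181,243],[413,193]],0.03,"top"))
R=Ro.from_quat(arm.read_eef_rot()).as_matrix(); print(R)
for p,y in (([0.5,-.2,.35],np.pi/2),([0.5,-.2,.35],-np.pi/2),([.5,0,.4],-np.pi/2),([.5,0,.4],np.pi/2)):
    print(arm.ik(p,ori(y)))
E
```

```text
carrier [[ 0.4070358  -0.32370261  0.014     ]]
knobs [[ 0.60370691  0.10167548  0.092     ]
 [ 0.60881663 -0.13340481  0.092     ]]
corners [[ 0.36485756  0.13581437  0.        ]
 [ 0.36766552 -0.18139174  0.        ]] [[ 0.37645637  0.12847093  0.074     ]
 [ 0.37909437 -0.17096497  0.074     ]]
bottle,flask,dishes [[ 0.57236102  0.34954927  0.03      ]
 [ 0.44391056  0.32414369  0.03      ]
 [ 0.59170873 -0.36700802  0.03      ]]
[[-8.32850732e-04  3.69741080e-01  9.29134458e-01]
 [-2.18904170e-03  9.29131880e-01 -3.69742016e-01]
 [-9.99997257e-01 -2.34185398e-03  3.55504746e-05]]
[ 0.05101772  0.41849052  0.42749904  1.68824544 -0.19257185  1.07659467
  2.10850264]
[-0.35825804  0.65423078  1.22388279  1.69916483 -0.64511543  1.25898269
 -0.55887962]
[-0.6600476   0.38888511  0.89792243  1.70771859 -0.32348734  1.20210419
 -1.25079189]
[-0.21966513  0.29606348  0.23884629  1.69607257 -0.07541082  1.15844382
  1.61022275]
```

```bash
python3 - <<'E'
from h import *
t=arm.read_time()
arm.movep([.44,-.02,.38],ori(np.pi/2)); im,_=shot("w1"); print(arm.read_time(), arm.read_joint_positions())
arm.movep([.39,-.30,.25],ori(np.pi/2)); im2,_=shot("w2"); print(arm.read_time(), arm.read_joint_positions())
E
```

```text
2.5 [-0.24103905  0.21379472  0.29202082  1.87352576 -0.07015736  1.06426701
  1.65133654]
3.7417 [ 0.32824601  0.46516079  0.40288297  1.94772276 -0.25546551  0.77705259
  2.45021978]
```

View pics/w1.png

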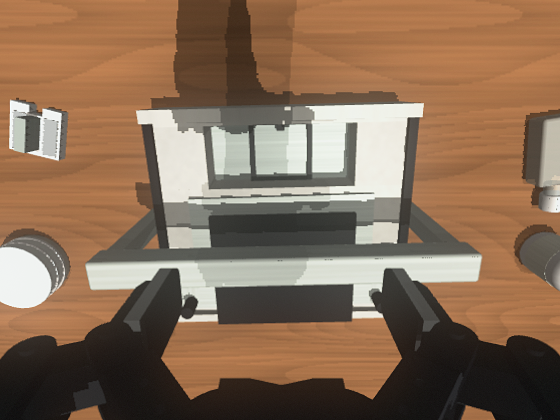

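View pics/w2.png

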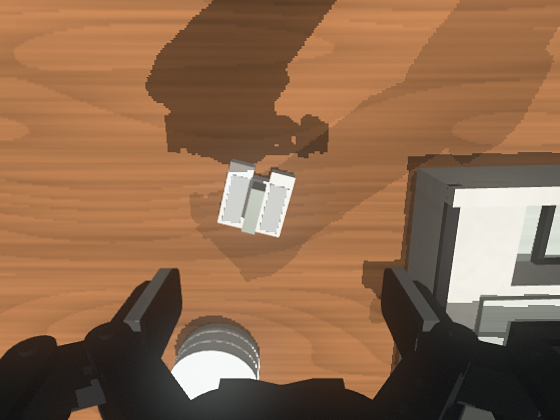

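w1 (image up is towards the robot) shows the end wall top at row ~105-120, the pocket centre at about (281,150) with its lug at (281,126), and the knobs at about (188,306) and (376,297). w2 shows the carrier centre at about (257,199), with the notch towards the robot at (261,175). Now to zoom and extract points.

```bash
python3 - <<'E'
from h import *
a=cv2.imread("pics/w1.png"); b=cv2.imread("pics/w2.png")
c1=cv2.resize(a[90:330,120:440],None,fx=2.5,fy=2.5,interpolation=cv2.INTER_NEAREST)
cv2.imwrite("pics/z1.png",c1[:600])
c2=cv2.resize(b[150:250,205:310],None,fx=5,fy=5,interpolation=cv2.INTER_NEAREST)
cv2.imwrite("pics/z2.png",c2)
E
```

```text
(no output)
```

View pics/z1.png

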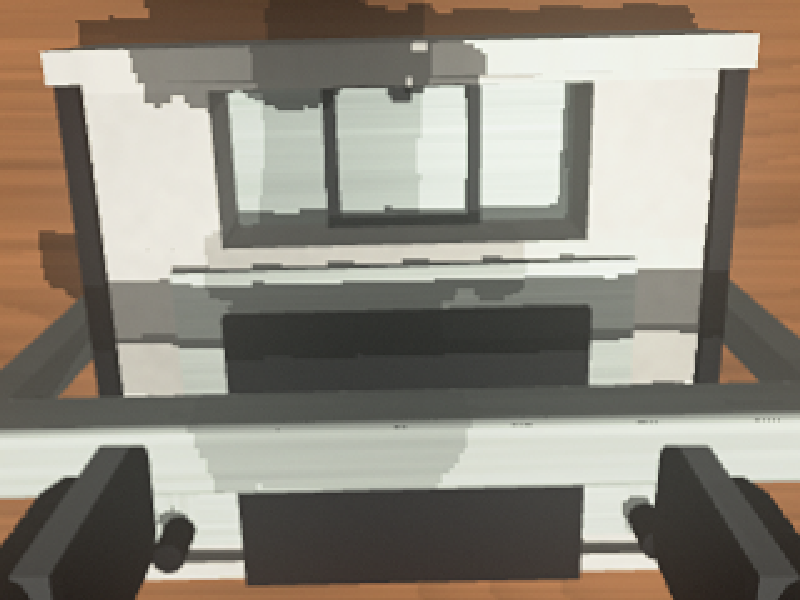

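View pics/z2.png

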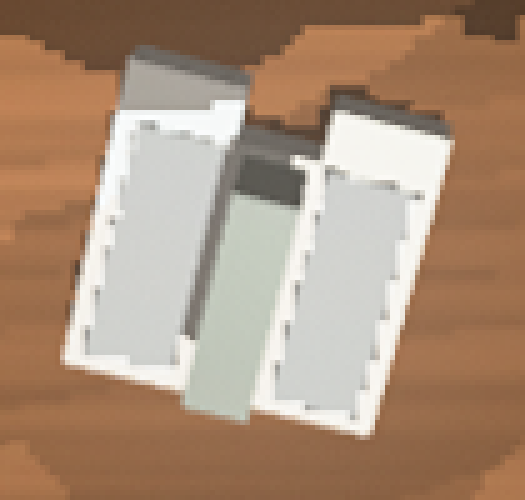

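```bash
python3 - <<'E'
from h import *
def L(n): z=np.load(f"pics/{n}.npz"); return z["p"],z["q"]
p1,p2=L("w1"),L("w2")
Z1=lambda u:(np.array(u)+.5)/2.5-.5+[120,90]
Z2=lambda u:(np.array(u)+.5)/5-.5+[205,150]
np.set_printoptions(precision=4,suppress=True)
c=onplane(Z2([[128,65],[450,140],[370,437],[62,362]]),.014,"wrist",p2); print(c,c.mean(0))
print("sides",[np.linalg.norm(c[i]-c[i-1]) for i in range(4)])
print("yaw carrier", np.arctan2(*(c[0]+c[1]-c[2]-c[3])[[1,0]]))
b=onplane(Z2([[232,192],[302,207],[249,423],[183,407]]),.040,"wrist",p2); print("bar",b,b.mean(0)); v=(b[0]+b[1]-b[2]-b[3])/2; print(np.linalg.norm(v),np.arctan2(v[1],v[0]))
w=onplane(Z1([[40,52],[758,33],[757,68],[43,86]]),.074,"wrist",p1); print("wall",w, np.linalg.norm(w[0]-w[1]),w[:2].mean(0))
v=w[1]-w[0]; yaw=np.arctan2(v[1],v[0])+np.pi/2; print("yaw",yaw)
r=onplane(Z1([[333,86],[473,86],[469,213],[341,215]]),.024,"wrist",p1); print("rim inner mid",r)
print("back outer",onplane(Z1([[330,228],[480,222]]),.024,"wrist",p1))
print("lug tip",onplane(Z1([[389,101],[412,100]]),.024,"wrist",p1))
print("cover near",onplane(Z1([[224,308],[588,303]]),.076,"wrist",p1), "cover far", onplane(Z1([[247,585],[580,577]]),.076,"wrist",p1))
print("knob",onplane(Z1([[168,558],[657,548]]),.092,"wrist",p1))
print("well",onplane(Z1([[225,248],[587,238]]),.06,"wrist",p1))
E
```

```text
[[ 0.3727 -0.3449  0.014 ]
 [ 0.3863 -0.2871  0.014 ]
 [ 0.4448 -0.3016  0.014 ]
 [ 0.4295 -0.3598  0.014 ]] [ 0.4083 -0.3234  0.014 ]
sides [np.float64(0.058758748414122326), np.float64(0.059367091336510254), np.float64(0.06023313478661543), np.float64(0.06015610710517537)]
yaw carrier 2.892081216517102
bar [[ 0.389  -0.3246  0.04  ]
 [ 0.3916 -0.3129  0.04  ]
 [ 0.4309 -0.3226  0.04  ]
 [ 0.4279 -0.3341  0.04  ]] [ 0.4098 -0.3235  0.04  ]
0.04024449606879742 2.9004783941793537
wall [[ 0.3804 -0.1721  0.074 ]
 [ 0.3722  0.1275  0.074 ]
 [ 0.3863  0.1289  0.074 ]
 [ 0.3943 -0.1727  0.074 ]] 0.2997634891201962 [ 0.3763 -0.0223  0.074 ]
yaw 3.169006791419082
rim inner mid [[ 0.3983 -0.0538  0.024 ]
 [ 0.3982  0.0135  0.024 ]
 [ 0.4606  0.0132  0.024 ]
 [ 0.4618 -0.0512  0.024 ]]
back outer [[ 0.4685 -0.0569  0.024 ]
 [ 0.4653  0.0188  0.024 ]]
lug tip [[ 0.4053 -0.0269  0.024 ]
 [ 0.4048 -0.0158  0.024 ]]
cover near [[ 0.4932 -0.1018  0.076 ]
 [ 0.4904  0.0645  0.076 ]] cover far [[ 0.6429 -0.0992  0.076 ]
 [ 0.6377  0.0703  0.076 ]]
knob [[ 0.6155 -0.1331  0.092 ]
 [ 0.6093  0.1023  0.092 ]]
well [[ 0.4692 -0.103   0.06  ]
 [ 0.464   0.0655  0.06  ]]
```

```bash
python3 - <<'E'
from h import *
np.set_printoptions(precision=4,suppress=True)
g=np.array([.410,-.3235]); o=ori(1.325); y=3.168
arm.movep([*g,.16],o); arm.move_gripper(.5)
arm.line_to([*g,.0925],.1); print(arm.read_ft_force())
arm.move_gripper(0,40); print(arm.read_opening(),arm.read_ft_force())
arm.line_to([*g,.20],.2); print(arm.read_opening(),arm.read_ft_force())
t=np.array([.4323,-.0204])
arm.line_to([*t,.20],.2,ori(y-np.pi/2)); arm.pause(.2)
shot("w3"); print(arm.read_time(),arm.read_tool_pos(),arm.read_joint_positions())
E
```

```text
[-0.1988  0.5882 -0.1653]
0.13085539665087237 [-0.3549  0.4063  3.8172]
0.13194486136366915 [ 0.2645  0.2583 -1.5552]
8.5083 [ 0.4323 -0.021   0.2   ] [-0.2865  0.475   0.4009  2.1544 -0.3362  0.5708  1.9559]
```

View pics/w3.png

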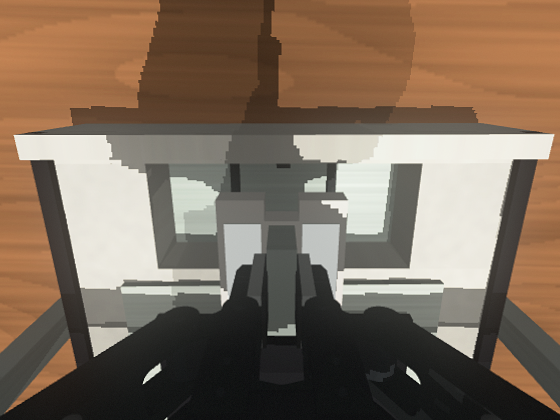

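w3: the carrier is held square, with its plate front edge at row ~200 spanning columns 218 to 347. The lug shows at (283,166) and the end wall edge at rows 135-160. Checking alignment numerically.

```bash
python3 - <<'E'
from h import *
np.set_printoptions(precision=4,suppress=True)
z=np.load("pics/w3.npz"); P=(z["p"],z["q"])
print("front edge",onplane([[217.5,201],[347.5,200.5]],.1215,"wrist",P))
w=onplane([[14,136],[553,135]],.074,"wrist",P); print("wall",w,w.mean(0))
w=onplane([[20,160],[546,158.5]],.074,"wrist",P); print("wall in",w,w.mean(0))
print("lug/rim sides",onplane([[276,167],[290.5,167]],.024,"wrist",P),onplane([[240,180],[326.5,180]],.024,"wrist",P))
im=cv2.imread("pics/w3.png"); cv2.imwrite("pics/z3.png",cv2.resize(im[120:300,150:420],None,fx=2.9,fy=2.9,interpolation=cv2.INTER_NEAREST))
E
```

```text
front edge [[ 0.4006 -0.0511  0.1215]
 [ 0.3989  0.0073  0.1215]]
wall [[ 0.3806 -0.1719  0.074 ]
 [ 0.3726  0.1278  0.074 ]] [ 0.3766 -0.022   0.074 ]
wall in [[ 0.3941 -0.1714  0.074 ]
 [ 0.3857  0.1274  0.074 ]] [ 0.3899 -0.022   0.074 ]
lug/rim sides [[ 0.4049 -0.0262  0.024 ]
 [ 0.4046 -0.0157  0.024 ]] [[ 0.4152 -0.0523  0.024 ]
 [ 0.4136  0.0109  0.024 ]]
```

View pics/z3.png

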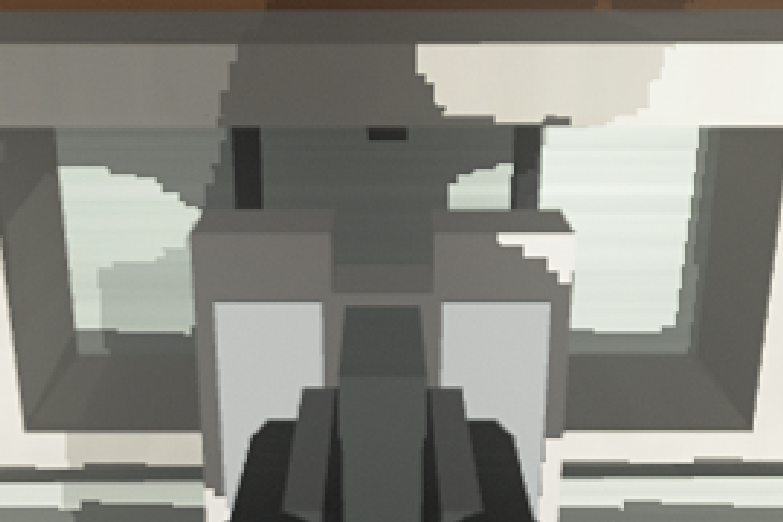

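```bash
python3 - <<'E'
from h import *
np.set_printoptions(precision=4,suppress=True)
t=np.array([.4328,-.0198]); o=ori(3.168-np.pi/2)
arm.line_to([*t,.125],.15,o); arm.pause(.1); f0=np.array(arm.read_ft_force()); print(f0)
for z in (.120,.117,.1145,.112,.1100):
    arm.line_to([*t,z],.05); f=np.array(arm.read_ft_force())-f0; print(z,arm.read_tool_pos(),f)
    if f[2]>8: break
shot("w4"); print(arm.read_time())
E
```

```text
[ 0.4902 -0.375  -1.5401]
0.12 [ 0.4328 -0.0197  0.1201] [-0.9746  0.8191 -0.0236]
0.117 [ 0.4327 -0.0198  0.1169] [-0.4985 -0.4344 -0.3687]
0.1145 [ 0.4327 -0.0198  0.1144] [-1.0238  0.2544  0.7209]
0.112 [ 0.4327 -0.0198  0.1119] [-0.9087  0.7379  0.4926]
0.11 [ 0.4327 -0.0198  0.1099] [-0.3435  0.8651  0.0199]
10.5583
```

```bash
python3 - <<'E'
from h import *
np.set_printoptions(precision=4,suppress=True)
t=np.array([.4328,-.0198]); o=ori(3.168-np.pi/2)
arm.line_to([*t,.1088],.05); print(arm.read_ft_force())
arm.move_gripper(.35); arm.line_to([*t,.2],.2); arm.move_gripper(0)
arm.movep([.53,-.02,.36],o); im,_=shot("w5"); print(arm.read_time(),arm.read_joint_positions())
E
```

```text
[-1.5384 -0.2305  4.7117]
12.9583 [-0.3917  0.4165  0.5732  1.7005 -0.2483  1.1028  1.8537]
```

View pics/w5.png

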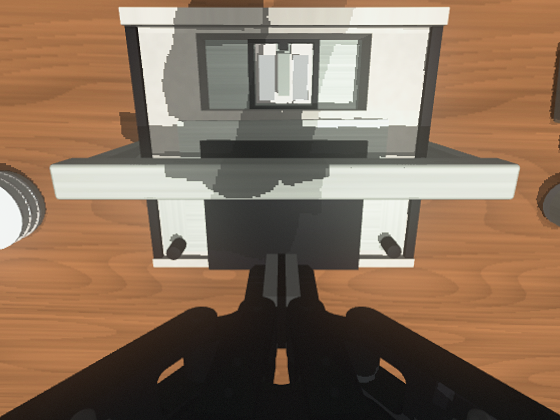

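w5: the carrier sits inside the pocket rim at about (284,77), with the lug in the notch and floor contact felt. Knob tops are at about (175,252) for knob_right and (394,250) for knob_left. I'll push each knob from behind with nearly shut, tilted fingers, since pinching could break the 45 N limit. First I'll measure the knobs and check reach.

```bash
cat >> h.py <<'E'
YAW=3.168; TILT=.54
A=np.array([[np.cos(YAW),-np.sin(YAW)],[np.sin(YAW),np.cos(YAW)]]); O=np.array([.5258,-.0183])
w2c=lambda p:(np.asarray(p)[...,:2]-O)@A
c2w=lambda p:O+A@np.asarray(p)
OT=ori(YAW-np.pi/2,TILT)
def push_pose(x,y,z=.0755):
    """TCP so that the fingers' robot-side tip corner is at chamber x,y; z of tip centre"""
    s,c=np.sin(TILT),np.cos(TILT)
    return np.r_[c2w([x-.011*c-.073*s,y]), z+.073*c]
def knobs(P,im,guess):
    """dark knob blobs near guessed top pixels: lower end of each blob = top disc"""
    pass
E
python3 - <<'E'
from h import *
np.set_printoptions(precision=4,suppress=True)
z=np.load("pics/w5.npz"); P=(z["p"],z["q"])
k=onplane([[175,252.5],[394,250.5]],.092,"wrist",P); print("knobs R,L",k,w2c(k))
c=onplane([[120,9],[450,8]],.074,"wrist",P); print("wall",w2c(c))
print("lamp far top edge",w2c(onplane([[56,198],[516,196]],.144,"wrist",P)))
print("carrier plate corners", w2c(onplane([[260,46],[311,46]],.030,"wrist",P)))
im=cv2.imread("pics/w5.png"); a=cv2.resize(im[205:275,140:430],None,fx=2.7,fy=2.7,interpolation=cv2.INTER_NEAREST)
b=cv2.resize(im[25:125,190:380],None,fx=4.12,fy=4,interpolation=cv2.INTER_NEAREST); 
cv2.imwrite("pics/z5.png",np.vstack([a,cv2.resize(b,(a.shape[1],400))]))
for x in (-.09,-.045,-.008):
  for y in (-.118,.118): print(x,y,push_pose(x,y),arm.ik(push_pose(x,y),OT))
E
```

```text
knobs R,L [[ 0.6151 -0.1313  0.092 ]
 [ 0.6066  0.102   0.092 ]] [[-0.0863  0.1153]
 [-0.0839 -0.1182]]
wall [[ 0.1481  0.1483]
 [ 0.1489 -0.1511]]
lamp far top edge [[-0.0099  0.1946]
 [-0.0081 -0.1984]]
carrier plate corners [[ 0.1229  0.0243]
 [ 0.1229 -0.0294]]
-0.09 -0.118 [0.6596 0.1033 0.1381] [-0.3504  1.0708  0.4546  1.1141 -0.3844  1.5867  1.6985]
-0.09 0.118 [ 0.6658 -0.1326  0.1381] [-0.0847  1.107   0.5644  1.0743 -0.3182  1.587   2.0103]
-0.045 -0.118 [0.6146 0.1021 0.1381] [-0.382   1.0022  0.4485  1.2937 -0.3722  1.4813  1.7202]
-0.045 0.118 [ 0.6209 -0.1338  0.1381] [-0.1066  1.0398  0.5608  1.257  -0.2958  1.4753  2.0402]
-0.008 -0.118 [0.5776 0.1011 0.1381] [-0.4048  0.9516  0.4432  1.4267 -0.3654  1.4014  1.7333]
-0.008 0.118 [ 0.5839 -0.1348  0.1381] [-0.1191  0.9902  0.5579  1.3913 -0.2795  1.3907  2.0602]
```

View pics/z5.png

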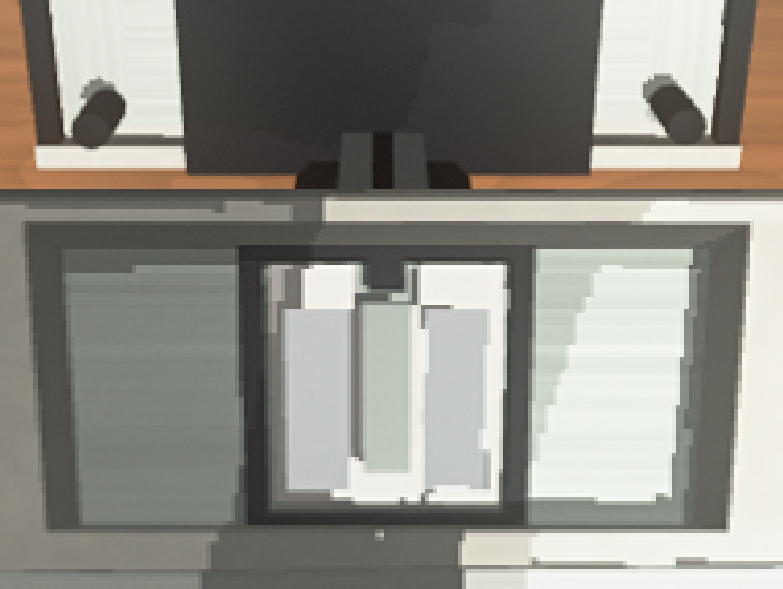

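```bash
cat >> h.py <<'E'
def push(y,x0,x1,fmax=22,step=.005,v=.04):
    """lower behind the knob now at chamber x0 and push it to x1; returns knob x reached"""
    b=x0-.008-.010
    arm.line_to(push_pose(b,y,.115),.25,OT); arm.line_to(push_pose(b,y),.12); arm.pause(.1)
    f0=np.array(arm.read_ft_force()); log=[]; x=x0-.012
    ax=np.r_[A[:,0],0]
    while x<x1-1e-6:
        x=min(x+step,x1); arm.line_to(push_pose(x-.008,y),v)
        f=np.array(arm.read_ft_force())-f0; log.append((round(x*1e3),*np.round([-f@ax,f@np.r_[A[:,1],0],f[2]],1)))
        if np.linalg.norm(f)>fmax: print("STOP force"); break
    print(y,[tuple(map(float,l)) for l in log],"t",arm.read_time())
    arm.line_to(push_pose(x-.008-.006,y),.1); arm.line_to(push_pose(x-.014,y,.115),.2)
    return x
E
python3 - <<'E'
from h import *
arm.move_gripper(.08)
arm.movep(push_pose(-.105,.1155,.2),OT)
push(.1155,-.085,-.073)
print(arm.read_time()); 
im,_=shot("w6")
cv2.imwrite("pics/t6.png",snapshot("side"))
E
```

```text
0.1155 [(-92.0, -0.6, -0.7, 0.8), (-87.0, 0.2, -0.8, 1.5), (-82.0, 0.9, 0.3, 0.6), (-77.0, 1.3, 1.2, 0.8), (-73.0, 1.0, 0.5, 1.1)] t 16.375
16.975
```

```bash
python3 - <<'E'
from h import *
a=cv2.imread("pics/t6.png")[185:325,200:360]; b=cv2.imread("pics/w6.png")
cv2.imwrite("pics/z6.png",np.hstack([cv2.resize(a,None,fx=2.8,fy=2.8)[:392],cv2.resize(b,(352,264))[:264].copy() if 0 else cv2.copyMakeBorder(cv2.resize(b,(352,264)),0,128,0,0,0)]))
E
```

```text
(no output)
```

View pics/z6.png

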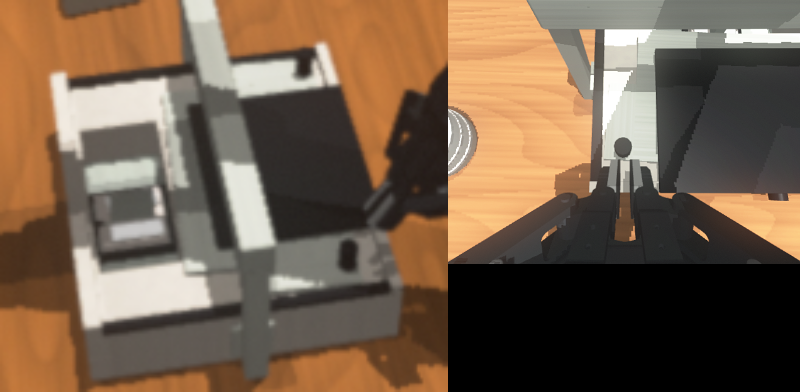

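z6: knob_right stands just ahead of the nearly shut fingers. Its top is at side (324,271) and wrist (277,232). Computing its x.

```bash
python3 - <<'E'
from h import *
z=np.load("pics/w6.npz"); P=(z["p"],z["q"])
print(w2c(onplane([[277,232]],.092,"wrist",P)), w2c(onplane([[324,270]],.092,"side")))
def sideknob(n):
    im=cv2.imread(f"pics/{n}.png").max(2); m=(im<55).astype(np.uint8)
    for (c0,c1,r0,r1) in ((316,335,262,284),(300,314,200,216)):
        k,l,s,ct=cv2.connectedComponentsWithStats(m[r0:r1,c0:c1]); i=1+s[1:,4].argmax()
        print(n,s[i]+[c0,r0,0,0,0],ct[i]+[c0,r0], w2c(onplane([ct[i]+[c0,r0]],.079,"side")))
sideknob("side0"); sideknob("t6")
E
```

```text
[[-0.07491712  0.11862546]] [[-0.07618406  0.11161227]]
side0 [316 262  19   6  98] [324.23469388 264.14285714] [[-0.08380563  0.08359995]]
side0 [300 203  12   9  47] [307.08510638 206.14893617] [[-0.08450996 -0.120199  ]]
t6 [316 262  16   6  82] [322.67073171 264.20731707] [[-0.08010054  0.08311797]]
t6 [306 203   6   9  26] [308.15384615 206.73076923] [[-0.08682547 -0.11750229]]
```

The push works: knob_right is now at about -74 mm. Continuing alternately with leads of 25 mm or less.

```bash
python3 - <<'E'
from h import *
push(-.118,-.085,-.052); shot("w7")
push(.117,-.075,-.028); im,_=shot("w8")
print(arm.read_time())
a=cv2.resize(cv2.imread("pics/w7.png"),(400,300)); b=cv2.resize(im,(400,300)); cv2.imwrite("pics/z7.png",np.hstack([a,b]))
E
```

```text
-0.118 [(-92.0, 0.7, 0.8, -1.4), (-87.0, 0.8, 0.5, -1.3), (-82.0, 1.1, 0.3, -1.1), (-77.0, 2.1, 0.3, -1.5), (-72.0, 1.8, -1.4, -1.0), (-67.0, 0.9, -0.7, -1.7), (-62.0, 1.5, -1.4, -1.5), (-57.0, 2.4, -2.3, -0.7), (-52.0, 2.1, -0.2, -1.8)] t 21.1833
0.117 [(-82.0, 1.3, 0.5, 0.6), (-77.0, 1.8, 1.3, 0.5), (-72.0, 2.1, 0.3, -0.6), (-67.0, 3.2, 0.4, 0.4), (-62.0, 1.4, 1.1, -1.1), (-57.0, 2.0, 0.7, 0.7), (-52.0, 2.3, 1.1, 0.3), (-47.0, 2.4, 2.0, 0.2), (-42.0, 2.4, 1.6, 0.6), (-37.0, 3.0, 1.5, 0.7), (-32.0, 3.2, 1.3, 1.0), (-28.0, 4.5, 2.8, 0.5)] t 26.7667
27.4167
```

View pics/z7.png

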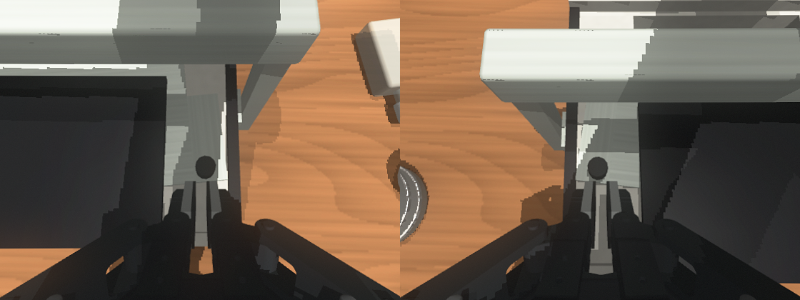

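z7: both knobs sit just ahead of the fingertips, at about (287,232) and (276,234) in full-picture pixels, so they follow with about a 2 mm lag. Finishing the closing strokes.

```bash
python3 - <<'E'
from h import *
push(-.1185,-.055,-.006)
push(.117,-.031,-.003); shot("w9")
push(-.118,-.009,.0035,step=.002,fmax=18)
push(.117,-.006,.0035,step=.002,fmax=18); shot("w10")
print(arm.read_time())
E
```

```text
-0.1185 [(-62.0, -0.8, -0.9, 0.5), (-57.0, 0.7, 0.3, 0.2), (-52.0, 0.4, -1.0, -0.4), (-47.0, 1.7, -1.6, 1.0), (-42.0, 1.0, -0.7, -0.8), (-37.0, 1.1, -1.2, -0.8), (-32.0, -0.0, 0.0, -0.2), (-27.0, -0.1, -1.2, 0.5), (-22.0, 0.8, -1.0, -0.8), (-17.0, 1.0, -2.6, 0.6), (-12.0, 2.1, -3.0, 0.4), (-7.0, 0.5, -1.4, 0.3), (-6.0, 2.9, -1.5, -0.2)] t 32.6167
0.117 [(-38.0, -1.7, -1.4, 0.8), (-33.0, 0.1, -1.2, 0.4), (-28.0, 0.4, 0.1, 1.1), (-23.0, 0.6, 0.0, -0.3), (-18.0, -0.7, -0.1, 0.9), (-13.0, 0.8, -1.0, 0.3), (-8.0, -0.5, -0.6, -0.9), (-3.0, 0.2, -0.4, 0.7)] t 37.075
-0.118 [(-19.0, 0.4, 0.6, 0.1), (-17.0, 1.2, 0.9, 1.2), (-15.0, 0.9, 1.1, 1.3), (-13.0, 1.6, 1.0, 1.0), (-11.0, 1.7, 0.8, 1.3), (-9.0, 2.8, 0.9, 0.1), (-7.0, 1.2, -0.7, 0.9), (-5.0, 2.1, 0.1, 0.1), (-3.0, 2.2, -1.0, 1.7), (-1.0, 2.2, 0.1, 1.1), (1.0, 1.3, -0.5, 0.5), (3.0, 2.2, 0.2, 0.5), (4.0, 3.0, 0.3, 0.1)] t 42.65
0.117 [(-16.0, 0.5, 0.3, 0.2), (-14.0, 0.2, 1.2, 1.1), (-12.0, -0.7, 0.6, -0.1), (-10.0, 0.3, 0.9, 0.0), (-8.0, -0.1, 0.6, -0.8), (-6.0, 0.2, 0.5, 0.8), (-4.0, 0.4, 1.1, -0.3), (-2.0, 2.6, 1.1, -1.2), (0.0, 0.9, 2.5, -0.3), (2.0, 1.5, 1.5, 0.5), (4.0, 3.1, 2.0, -0.3)] t 47.675
48.325
```

```bash
python3 - <<'E'
from h import *
def kn(n):
    z=np.load(f"pics/{n}.npz"); P=(z["p"],z["q"]); g=cv2.imread(f"pics/{n}.png").max(2)
    r0,r1,c0,c1=200,262,250,312
    for th in (60,75,90):
        k,l,s,ct=cv2.connectedComponentsWithStats((g[r0:r1,c0:c1]<th).astype(np.uint8))
        for i in range(1,k):
            if 250<s[i,4]<1400: print(n,th,s[i]+[c0,r0,0,0,0],w2c(onplane([ct[i]+[c0,r0]],.092,"wrist",P)))
for n in ("w6","w7","w8","w9","w10"): kn(n)
E
```

```text
w7 60 [274 219  28  31 684] [[-0.05482749 -0.12004515]]
w7 75 [274 218  28  33 712] [[-0.05476467 -0.12008769]]
w7 90 [273 218  30  33 747] [[-0.05474445 -0.12013071]]
w8 60 [263 220  28  32 673] [[-0.03144443  0.12033469]]
w8 75 [263 220  28  32 696] [[-0.03139741  0.12031129]]
w8 90 [263 220  28  32 716] [[-0.0314461   0.12032317]]
w9 60 [269 219  28  32 694] [[-0.00605824  0.11740569]]
w9 75 [268 219  29  32 721] [[-0.00607479  0.11734783]]
w9 90 [268 218  30  34 763] [[-0.00600956  0.11731846]]
w10 60 [267 223  28  31 671] [[-0.00107415  0.11806905]]
w10 75 [267 222  28  40 742] [[-0.00146986  0.11828393]]
w10 90 [266 221  30  41 851] [[-0.00220561  0.11804528]]
```

```bash
python3 - <<'E'
from h import *
push(.1175,.0005,.0085,step=.0025,fmax=9)
push(-.1185,.0005,.0085,step=.0025,fmax=9); shot("w11")
print(arm.read_time())
E
```

```text
STOP force
0.1175 [(-9.0, -0.3, -0.7, -0.0), (-6.0, -0.9, -0.6, 0.1), (-4.0, -0.8, -0.3, -0.6), (-1.0, -0.3, -0.4, -1.0), (1.0, -0.5, -0.0, 0.8), (4.0, 1.3, -0.3, -0.9), (6.0, 5.1, -0.7, -0.3), (8.0, 9.1, -0.1, 0.6)] t 51.1583
STOP force
-0.1185 [(-9.0, 0.8, 0.3, 0.1), (-6.0, 0.9, -0.2, 1.0), (-4.0, 1.7, 0.6, 1.1), (-1.0, -0.5, -0.2, -0.1), (1.0, 0.3, 1.1, 0.4), (4.0, 2.4, 0.2, -0.4), (6.0, 6.2, 0.3, 0.4), (8.0, 10.1, -0.5, 0.8)] t 55.4333
56.0833
```

```bash
python3 - <<'E'
from h import *
z=np.load("pics/w11.npz"); P=(z["p"],z["q"]); g=cv2.imread("pics/w11.png").max(2)[200:250,250:312]
k,l,s,ct=cv2.connectedComponentsWithStats((g<60).astype(np.uint8)); print("L",[ (s[i].tolist(),w2c(onplane([ct[i]+[250,200]],.092,"wrist",P)).round(4)) for i in range(1,k) if s[i,4]>250])
p=np.array(arm.read_tool_pos()); arm.line_to(p+[.03,0,.12],.2); 
p=push_pose(-.06,0,.28); arm.movep(p,OT); arm.pause(.3)
im,P=shot("w12"); print(arm.read_time())
# knobs: dark blobs near predicted top pixels
c=camera_info("wrist"); K=np.array([[c["fx"],0,c["cx"]],[0,c["fy"],c["cy"]],[0,0,1]])
T=np.eye(4); T[:3,:3]=Ro.from_quat(P[1]).as_matrix(); T[:3,3]=P[0]; T=np.linalg.inv(T@c["T_tool_cam"])
for y in (-.118,.118):
    X=np.r_[c2w([0,y]),.092]; u=cv2.projectPoints(X.reshape(1,3),cv2.Rodrigues(T[:3,:3])[0],T[:3,3],K,c["dist_coeffs"])[0].ravel()
    r0,c0=(u[::-1]-18).astype(int).clip(0); g=im.max(2)[r0:r0+36,c0:c0+36]
    k,l,s,ct=cv2.connectedComponentsWithStats((g<60).astype(np.uint8))
    print(u,[(s[i].tolist(),w2c(onplane([ct[i]+[c0,r0]],.09,"wrist",P)).round(4)) for i in range(1,k) if s[i,4]>40])
E
```

```text
L [([18, 35, 28, 15, 379], array([[ 0.0018, -0.1181]]))]
57.775
[394.61002766 210.21429518] []
[166.28183752 209.66693548] []
```

```bash
python3 - <<'E'
from h import *
z=np.load("pics/w11.npz"); P=(z["p"],z["q"]); g=cv2.imread("pics/w11.png").max(2)
for th in (40,50,60):
    k,l,s,ct=cv2.connectedComponentsWithStats((g[200:300,250:312]<th).astype(np.uint8)); print(th,[ (s[i].tolist(),w2c(onplane([ct[i]+[250,200]],.092,"wrist",P)).round(4)) for i in range(1,k) if s[i,4]>250])
# topmost edge of the knob disc + radius
u=[[250+18+14,235]]; e=w2c(onplane(u,.092,"wrist",P)); print("edge",e,"centre x ~",e[0,0]-.008)
print(arm.read_ft_force(),arm.read_dq().round(3) if hasattr(arm.read_dq(),'round') else arm.read_dq())
ticket.finish_job()
E
```

```text
40 [([18, 36, 28, 64, 985], array([[-0.0081, -0.1179]]))]
50 [([17, 36, 29, 64, 1055], array([[-0.0084, -0.1179]]))]
60 [([17, 35, 29, 65, 1136], array([[-0.0085, -0.118 ]]))]
edge [[ 0.00584767 -0.11829285]] centre x ~ -0.0021523293374634935
[ 1.39729084 -0.00685517  0.1758729 ] [ 0.004 -0.005  0.007 -0.002  0.     0.002 -0.001]
the job is handed in; nothing more can be done
```

I put the carrier in the keyed pocket, closed the shutter and handed the job in, with the robot's clock at about 58 s of the 72 s. No verdict came back. By my measurements both steps are met, but the shutter's final position rests more on touch than on vision.

**Carrier:** I gripped it by its bar, checked it over the pocket, and lowered it with no resistance. I felt about 5 N of contact at floor height. The close-up afterwards showed it flush inside the rim with the lug in the notch.

**Shutter:** I pushed the two knobs in turn from behind with nearly shut fingers, tilted about 31 degrees. Planned leads were 25 mm or less. At the end, both ends met a stop at the same commanded position, with the push force rising to 9–10 N, so I took this to be the end wall. The highest force I read on the shutter was about 10 N.

**Last checks:**
- **Knob positions:** wrist pictures put knob_right at about -1 to -2 mm from closed and knob_left at about -2 mm, against a limit of 6 mm. The knob_right picture is from before its last push. The knob_left figure comes from one edge of the knob, because a whole-blob measurement merged with the dark fingers and read a wrong -8 mm.
- **Final overhead check failed:** in the last wrist picture, taken after backing away, the program found neither knob. The lamp bar probably hid them. I had used all 12 picture views, so I could not look for myself.
- **Robot at hand-in:** it was clear of everything and nearly still (joint speeds within 0.007 rad/s).
- **Bystanders:** I kept away from the flask, bottle and dishes, but did not measure them again.

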